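Move the seasonings to the clean rack in the same order

TASK

The rack with the seasonings in it is due for the dishwasher. Move the pepper mill, the steel shaker, the squeeze bottle and the square spice tin over to the empty rack, one to each place and in the same order from left to right, so that the cook finds everything without looking. Keep them upright and set each one down on the floor of its place; do not drop any.

Things in the scene. Friction and masses are not known exactly. Their poses are not given: they have to be found in the camera images.
- mill: Pepper mill of dark turned wood, 142 mm high: foot 54 mm across, a straight round waist of 40 mm diameter from 30 to 92 mm above its underside, a domed head 48 mm across with a small steel ball on top. Origin: centre of its underside; z up along its axis. 0.17 to 0.31 kg.
- shaker: Plain steel seasoning shaker, a cylinder of 58 mm diameter and 78 mm height under a low domed lid (60 mm across) with small holes, 96 mm high in all. Origin: centre of its underside; z up. 0.21 to 0.39 kg.
- squeeze: White plastic squeeze bottle (stiff), round, 50 mm diameter and straight up to 92 mm, then a ribbed cap and a pointed nozzle, 145 mm high in all. Origin: centre of its underside; z up. 0.15 to 0.29 kg.
- tin: Square spice tin, bare metal, 46 x 46 mm, 84 mm high, with a square black lid of 47 x 47 mm, 98 mm high in all. Origin: centre of its underside; z up, x and y square to its sides (turned up to 0.25 rad against the rack at the start). 0.14 to 0.26 kg.
- rack_from: The first rack, holding the things at the start: steel frame 328 mm long (its y), 86 mm deep (its x), 32 mm high, wire grips 17 mm out at both ends, four dark grey plastic inserts in a row at y = +120, +40, -40, -120 mm: wells 72 x 72 mm inside, rims 45 mm and floors 7 mm above the table. Does not move. Origin: centre of the underside, z up, y along the row to the robot's left (within 0.25 rad).
- rack_to: The second, empty rack, same model as the first: four dark grey wells 72 x 72 mm inside in a row at y = +120, +40, -40, -120 mm, rims 45 mm and floors 7 mm above the table. Does not move. Origin: centre of the underside on the table, z up, y along the row to the robot's left (within 0.25 rad), x across it away from the robot.
- insert_mill: The dark grey square plastic insert of the first rack in which the pepper mill stands at the start (outside 78 x 78 mm, 41 mm high, walls 3 mm, floor 3 mm; the four inserts are alike and do not move). Origin: centre of its underside, 4 mm above the table; axes parallel to the rack's.
- insert_shaker: The dark grey square plastic insert of the first rack in which the steel shaker stands at the start (outside 78 x 78 mm, 41 mm high, walls 3 mm, floor 3 mm; the four inserts are alike and do not move). Origin: centre of its underside, 4 mm above the table; axes parallel to the rack's.
- insert_squeeze: The dark grey square plastic insert of the first rack in which the squeeze bottle stands at the start (outside 78 x 78 mm, 41 mm high, walls 3 mm, floor 3 mm; the four inserts are alike and do not move). Origin: centre of its underside, 4 mm above the table; axes parallel to the rack's.
- insert_tin: The dark grey square plastic insert of the first rack in which the spice tin stands at the start (outside 78 x 78 mm, 41 mm high, walls 3 mm, floor 3 mm; the four inserts are alike and do not move). Origin: centre of its underside, 4 mm above the table; axes parallel to the rack's.
There are look-alikes about, which are no part of the job. Leave any pink or red look-alike of the squeeze alone.

How it is judged:
By the outcome, as a careful person would: the job done as asked, in the order asked, and still so for the second after the job is handed in, with the robot touching nothing.
It also fails if it takes over 104 s, if anything falls off the work surface, if the arm or the gripper's body presses on something with over 40 N, if the wrist force passes 120 N, or if a joint passes its speed limit or range.

ROBOT

A 7-joint arm with a two-finger parallel gripper is mounted at the origin on the work surface. World frame = base frame: x ahead of the robot, y to its left, z up, the work surface at z = 0. Lengths are in m, angles in rad, forces in N, time in s.
With the tool pointing down it reaches from about 0.35 to 0.9 m from the base axis. Payload 8.1 kg.
Tool frame: the origin (TCP) lies at the very end of the fingers, on their centre line; the grasp point (between the pads) lies 19 mm behind it; z points along the fingers, y is the line along which they close (so a half turn about z gives the same grasp; the last joint's range is limited). The gripper opens to 92 mm and grips with 3 to 60 N. Pads are 19 mm wide; open, the fingers measure 130 mm over their backs; the gripper's body (75 mm by 190 mm) begins 47 mm behind the grasp point.
Start: joints at [1.196, 0.434, 0.025, 1.573, -0.012, 1.134, -0.075], TCP at [0.168, -0.602, 0.227] pointing down, gripper open.
Joint ranges: [-2.62, 2.62], [-0.44, 2.09], [-1.27, 1.32], [0.08, 2.57], [-1.32, 4.46], [0.12, 2], [-2.74, 2.74]. Speed limits (rad/s): [2.22, 2.22, 3.01, 3.01, 3.14, 3.14, 3.14].

INTERFACE

Orientations are given as a rotation vector (axis times angle).
In Python, from cell import arm gives the robot as it stands.
- The arm moves only by the tool jog_arm, never from a script. Its argument "rows" is a list of rows, each a list of 3 entries, a list of its own where there are three numbers: the shift along the world's x, y, z in cm, then the turn, a rotation vector about the world's x, y, z in degrees, then the opening, from 0 (shut) to 1 (fully open). A call has 1 to 8 rows; each row is the pose to reach, as a shift and turn from the pose commanded when the call began; what a row does not reach only later rows make up. A row lasts 1/8 s, in which the tool goes at most 62.5 mm and 10.7 degrees, less where a joint would pass 70% of its speed; a pose out of reach is approached as far as the arm can. A call with a gripper value outside its range is refused whole. The fingers move at their own pace and stop on an object; "newtons" is the grip in N (left out, the last holds). Time passes only in rows, so rows that repeat a pose let the fingers close. It gives the time, the measured TCP pose, the force, the opening and the grip force at its end, in the units of the state.
- arm.observe(): the state, without advancing time (a new reading comes with each control period).
- arm.get_image(name): name is "side" or "top"; returns a dict with "img" (384x512x3 uint8, red, green, blue), "depth" (384x512 float32, m along the optical axis (not along the pixel's ray), 0 where there is no reading), "fx", "fy", "cx", "cy" (pixels), "dist_coeffs" ([k1, k2, p1, p2, k3] as OpenCV has them; the pictures are not rectified), "rvec" (rotation vector, rad) and "tvec" (3), from world to camera coordinates, as OpenCV has them. Camera axes: x right, y down, z forward; pixel columns grow to the right and rows downward; lengths in m; the calibration is good to about 2 mm. A picture is of the moment at which its call begins.
- arm.sign_off(): hands the job in; it is judged then, once.
The state is a dict: "clock": time; "joints": joint angles; "dq": joint speeds; "joint_efforts": joint torques, N m; "position": TCP position; "ee_rot": TCP orientation; "force": force on the tool from outside, world axes, zero at the start; "ft_torque": the same for the moment, N m; "width": opening from 0.0 (shut) to 1.0 (fully open); "gripper_force": force on a finger pad.
Only numpy, scipy, OpenCV 4.12 (cv2) and the standard library are available. Lean on these libraries where they do the work, as an engineer would, in place of code of your own. Each camera call takes 0.05 s, during which the arm holds its last target. There are 200 camera calls.

## Working session

There is one attempt and no reset: what is moved stays moved. The work goes in short steps, Python scripts to look and compute and a tool call to move; the robot and the scene stay as the last step left them, time stands still between calls to the robot, and variables do not carry over. Pictures are saved under pics/ and viewed, at most 14 in all, crops included, and the job is handed in when it is done.

Besides the shell and the picture viewer there is one more tool, called after "Request:" as name(argument=value, ...), one argument or row to a line, values as JSON. jog_arm: Moves the arm, as the interface text tells. Its arguments: {"type":"object","properties":{"rows":{"type":"array","items":{"type":"array"}},"newtons":{"type":"number"}},"required":["rows"]}

```bash
mkdir -p pics; ls; python3 - <<'E'
from cell import arm
import cv2,pickle
d={}
for n in("side","top"):
    g=arm.get_image(n);d[n]=g;cv2.imwrite(f"pics/{n}0.png",g["img"][...,::-1])
    print(n,g["fx"],g["cx"],g["cy"],g["dist_coeffs"],g["rvec"],g["tvec"])
pickle.dump(d,open("v0.pkl","wb"))
print(arm.observe())
E
```

```text
pics
side 357.03777690654647 260.35313309613264 197.475734409391 [0.03007391 0.         0.         0.         0.        ] [ 0.71881496 -2.45466975  1.33567892] [0.37427409 0.20521649 0.72287254]
top 491.21718927507806 251.71611174625673 191.44346893096798 [-0.05419224  0.          0.          0.          0.        ] [ 2.14013509 -2.15570759  0.11414588] [-0.03245802  0.48103381  1.40771414]
{'clock': 0.1, 'joints': array([ 1.19638845,  0.43512265,  0.02499141,  1.57401206, -0.01157221,
        1.13398086, -0.07512532]), 'dq': array([-5.03181968e-05, -2.60293039e-03,  3.17993669e-04, -3.41518157e-03,
       -4.05211316e-04,  5.35817336e-04, -4.37218702e-04]), 'joint_efforts': array([ 2.92445431e-03, -6.69127321e+01,  9.87717547e-01, -3.15146434e+01,
       -6.05894253e-02,  3.75037815e-02,  8.53684423e-05]), 'position': array([ 0.16760418, -0.60163674,  0.2260404 ]), 'ee_rot': array([-3.11132267e+00, -4.25306488e-01,  5.36924518e-04]), 'force': array([ 0.85633653, -0.60970094, -0.10799344]), 'ft_torque': array([0.02150298, 0.02399986, 0.03996199]), 'gripper_force': 0.0, 'width': 0.9979648537799778}
```

View pics/side0.png

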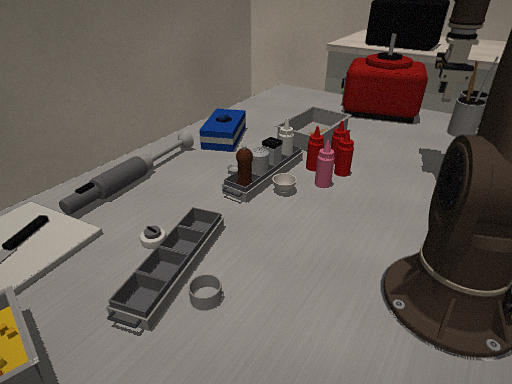

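View pics/top0.png

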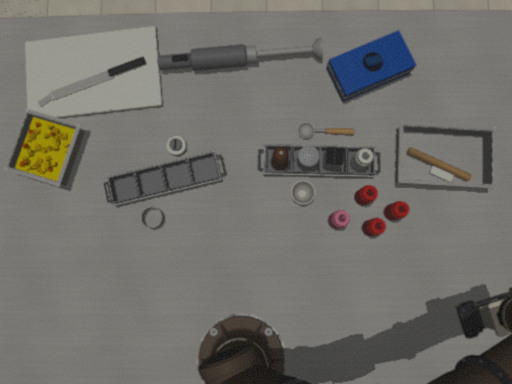

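Top view (robot at the bottom, left = +y): source rack at about (319,160) with mill (281,156), shaker (309,157), tin (335,157) and squeeze (364,156). The empty rack is at (165,178). 

What could be mistaken for the squeeze bottle: white bottle in the rack (364,156), reds (367,194), (398,210) and (374,227), pink (340,218). I choose the white one. For the target rack: long empty rack (165,178), grey tray (445,157). I choose the four-well one. Next is a close crop to check.

```bash
python3 - <<'E'
import cv2,pickle,numpy as np
d=pickle.load(open("v0.pkl","rb"))
a=d["top"]["img"][125:195,245:395,::-1];b=d["top"]["img"][140:215,95:245,::-1];c=d["side"]["img"][110:205,215:365,::-1]
r=lambda i:cv2.resize(i,None,fx=5,fy=5,interpolation=cv2.INTER_CUBIC)[:,:750]
cv2.imwrite("pics/c1.png",np.clip(cv2.resize(np.vstack([a,b]),(600,580),interpolation=cv2.INTER_CUBIC)*1.6,0,255).astype("uint8"))
cv2.imwrite("pics/c2.png",np.clip(r(c)*1.6,0,255).astype("uint8"))
g=d["top"];print([ (x,float(g["depth"][x[1],x[0]])) for x in [(281,156),(309,157),(335,157),(364,156),(165,178),(165,230)]])
E
```

```text
[((281, 156), 1.3495063781738281), ((309, 157), 1.3725190162658691), ((335, 157), 1.3659180402755737), ((364, 156), 1.338442325592041), ((165, 178), 1.4579308032989502), ((165, 230), 1.4620428085327148)]
```

View pics/c1.png

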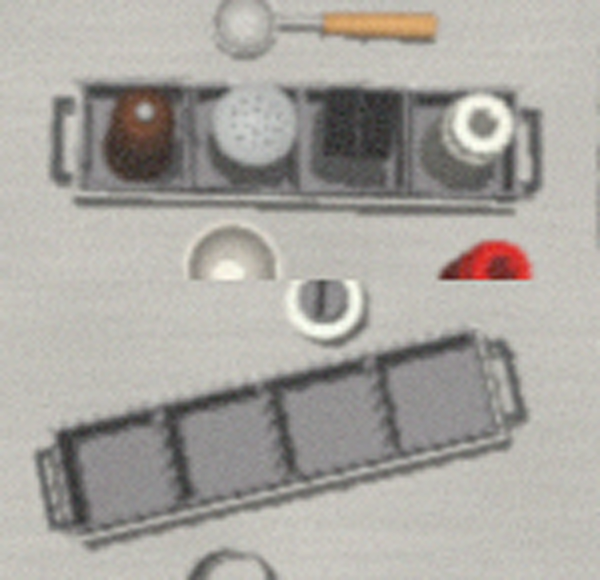

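View pics/c2.png

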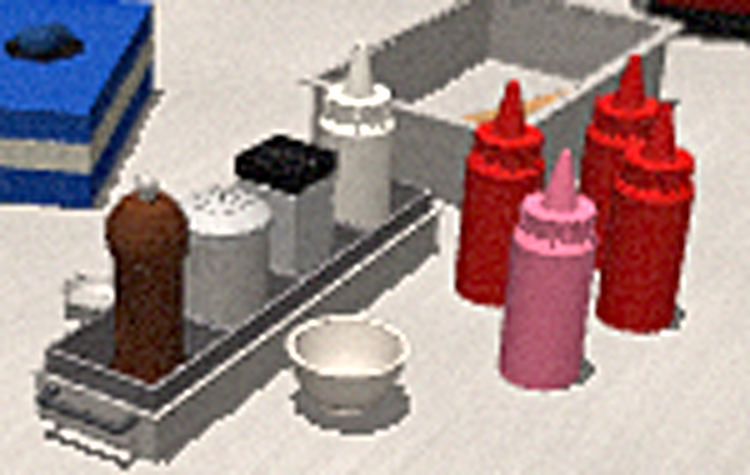

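The crops confirm it: left to right mill, shaker, tin (black square lid), white squeeze bottle. The reds and the pink stand outside the rack in front. So the target order by y is mill +120, shaker +40, tin −40, squeeze −120. Next I triangulate the tops and measure the racks.

```bash
cat > h.py <<'E'
import cv2,numpy as np
def cam(g):
    K=np.array([[g["fx"],0,g["cx"]],[0,g["fy"],g["cy"]],[0,0,1.]]);R=cv2.Rodrigues(np.float64(g["rvec"]))[0]
    return K,np.float64(g["dist_coeffs"]),R,np.float64(g["tvec"]).ravel()
def ray(g,uv):
    K,D,R,t=cam(g);p=cv2.undistortPoints(np.float64(uv).reshape(-1,1,2),K,D)[:,0]
    return -R.T@t,np.c_[p,np.ones(len(p))]@R
def plane(g,uv,z):
    c,r=ray(g,uv);return c+r*((z-c[2])/r[:,2])[:,None]
def tri(g1,a,g2,b):
    c1,r1=ray(g1,[a]);c2,r2=ray(g2,[b]);A=np.c_[r1[0],-r2[0]];s=np.linalg.lstsq(A,c2-c1,rcond=None)[0]
    p,q=c1+r1[0]*s[0],c2+r2[0]*s[1];return (p+q)/2,np.linalg.norm(p-q)
def cloud(g):
    v,u=np.mgrid[:384,:512];uv=np.stack([u,v],-1).reshape(-1,2);c,r=ray(g,uv)
    return (c+r*g["depth"].reshape(-1,1)).reshape(384,512,3)
E
python3 - <<'E'
import pickle;from h import *
np.set_printoptions(precision=4,suppress=True)
d=pickle.load(open("v0.pkl","rb"));T,S=d["top"],d["side"]
for n,a,b in[("ball",(281.2,152.5),(244.4,147.4)),("shak",(308.2,156.2),(261.4,152)),("tin",(334.8,155.5),(272,142)),("sq",(366,155.8),(287.2,119))]:print(n,*tri(T,a,S,b))
C=cloud(T);Z=C[...,2]
print("table z",np.median(Z[225:260,100:250]))
def rect(m,n,z=None):
    P=C[m][:,:2];uv=np.argwhere(m)[:,::-1]
    print(n,m.sum(),"z",np.percentile(Z[m],[5,50,95]),"meanxy",P.mean(0),"rect",cv2.minAreaRect(np.float32(P*1000)))
v,u=np.mgrid[:384,:512]
box=lambda a,b,c,e:(u>=a)&(u<b)&(v>=c)&(v<e)
for n,bx in[("to",box(100,230,145,210)),("from",box(252,385,138,182))]:
    m=((Z>.037)&(Z<.052)&bx).astype("uint8")
    k,l,s,_=cv2.connectedComponentsWithStats(m);rect(l==1+np.argmax(s[1:,4]),n)
for n,bx,z0,z1 in[("mill",box(270,296,140,175),.09,.2),("shaker",box(296,321,140,175),.08,.2),("tin",box(322,348,140,175),.088,.2),("sq",box(348,378,140,175),.09,.2)]:
    m=(Z>z0)&(Z<z1)&bx;rect(m,n)
# side cloud too
C=cloud(S);Z=C[...,2];print("side table",np.median(Z[200:220,250:300]))
X=C[...,0];Y=C[...,1]
for n,bx,z0 in[("mill",box(232,256,140,190),.05),("shaker",box(252,271,140,180),.055),("tin",box(262,283,135,170),.055),("sq",box(278,297,115,160),.055)]:
    m=(Z>z0)&(Z<.2)&bx&(X>.4)&(X<.62);rect(m,"S "+n)
E
```

```text
ball [ 0.5727 -0.1193  0.14  ] 0.0011360802706584417
shak [ 0.5686 -0.1979  0.0958] 0.005419914697305756
tin [ 0.572  -0.2709  0.0993] 0.0005770458444813324
sq [ 0.561  -0.3463  0.1525] 0.003195824470951511
table z -0.00027381593662734183
to 626 z [0.038  0.0441 0.0496] meanxy [0.5238 0.2301] rect ((523.90771484375, 224.404052734375), (84.51667785644531, 318.8835144042969), 13.781301498413086)
from 325 z [0.04   0.0452 0.0501] meanxy [ 0.5747 -0.1683] rect ((574.3660278320312, -169.74234008789062), (190.36407470703125, 80.60792541503906), 87.95134735107422)
mill 230 z [0.1168 0.1301 0.1441] meanxy [ 0.5687 -0.1166] rect ((570.646240234375, -116.76704406738281), (44.809444427490234, 44.266666412353516), 89.15319061279297)
shaker 357 z [0.0914 0.0994 0.1054] meanxy [ 0.5719 -0.196 ] rect ((572.9397583007812, -196.1827392578125), (56.8494873046875, 59.17983627319336), 89.37173461914062)
tin 306 z [0.0974 0.1048 0.1092] meanxy [ 0.5709 -0.2694] rect ((571.0272827148438, -269.9521484375), (48.7645378112793, 49.29274368286133), 87.94149017333984)
sq 266 z [0.0961 0.1181 0.1418] meanxy [ 0.5632 -0.3483] rect ((565.7476806640625, -350.9241638183594), (46.24795913696289, 47.105228424072266), 0.973599910736084)
side table 0.00028566876371166616
S mill 535 z [0.0547 0.0981 0.1348] meanxy [ 0.5657 -0.1158] rect ((572.0269165039062, -148.15261840820312), (42.23115539550781, 110.87834167480469), 5.406665325164795)
S shaker 427 z [0.0583 0.091  0.105 ] meanxy [ 0.5646 -0.1974] rect ((567.8316650390625, -193.60760498046875), (51.92660140991211, 143.7032470703125), 24.569961547851562)
S tin 477 z [0.0586 0.091  0.1055] meanxy [ 0.56   -0.2465] rect ((570.9326782226562, -255.23782348632812), (51.91803741455078, 160.79595947265625), 2.1169304847717285)
S sq 401 z [0.0591 0.0962 0.1345] meanxy [ 0.5576 -0.3324] rect ((565.0745849609375, -365.3403015136719), (45.5614128112793, 210.5973663330078), 4.601736068725586)
```

```bash
python3 - <<'E'
import pickle;from h import *
np.set_printoptions(precision=4,suppress=True)
d=pickle.load(open("v0.pkl","rb"));T,S=d["top"],d["side"]
C=cloud(T);Z=C[...,2];v,u=np.mgrid[:384,:512]
# well floors of the empty rack: dark-grey plateau regions between rims; grey level blobs
roi=(u>105)&(u<225)&(v>148)&(v<205)
hsv=cv2.cvtColor(T["img"],cv2.COLOR_RGB2HSV)
m=(roi&(Z<.02)&(Z>.0)&(hsv[...,2]<125)&(hsv[...,2]>60)).astype("uint8")
m=cv2.morphologyEx(m,cv2.MORPH_OPEN,np.ones((5,5)))
n,l,s,c=cv2.connectedComponentsWithStats(m)
for i in range(1,n):
  if s[i,4]>150: print("floor",s[i],np.median(Z[l==i]),plane(T,[c[i]],.007)[0], cv2.minAreaRect(np.argwhere(l==i)[:,::-1].astype(np.float32))[1:])
# rims
for nm,g in(("T",T),("S",S)):
  C=cloud(g);P=C.reshape(-1,3)
  for a in(12.5,13.8,15):
    a=np.radians(a);q=P[:,:2]-[.524,.2244];X=q@[np.cos(a),np.sin(a)];Y=q@[-np.sin(a),np.cos(a)]
    k=(abs(X)<.05)&(abs(Y)<.172)&(P[:,2]>.040)&(P[:,2]<.05)
    h=lambda w,s:((w*1000).round(1))
    xs=np.sort(X[k]);ys=Y[k]
    A=X[k&0==0] if 0 else X[k]
    hi=A>.025;lo=A<-.025
    print(nm,k.sum(),"x",h(np.percentile(A,[3,97]),0),"med hi/lo",h(np.array([np.median(A[hi]),A[hi].std(),np.median(A[lo]),A[lo].std()]),0),"y",h(np.percentile(ys,[1,99]),0),
     "slopes",[round(float(np.polyfit(ys[f],A[f],1)[0]),4) for f in(hi,lo)])
E
```

```text
floor [192 157  24  24 448] 0.007172170799100264 [0.5539 0.1073 0.007 ] ((21.367652893066406, 22.452302932739258), 77.47119140625)
floor [167 164  23  23 380] 0.006604736512912601 [0.5326 0.1856 0.007 ] ((20.61552619934082, 21.585670471191406), 75.96376037597656)
floor [141 170  21  24 401] 0.007178031719180522 [0.5175 0.2671 0.007 ] ((21.37666130065918, 20.788311004638672), 78.69007110595703)
floor [115 176  22  24 412] 0.007074720753624253 [0.4987 0.3444 0.007 ] ((21.768890380859375, 20.984426498413086), 78.69007110595703)
T 518 x [-40.5  39.1] med hi/lo [ 35.9   3.2 -37.7   4. ] y [-158.7  158. ] slopes [-0.0095, -0.0094]
T 518 x [-40.6  38.9] med hi/lo [ 36.3   3.3 -38.    4. ] y [-158.7  158.1] slopes [0.0101, 0.0086]
T 518 x [-42.4  41. ] med hi/lo [ 35.9   4.1 -37.5   4.6] y [-158.5  158.1] slopes [0.0274, 0.0204]
S 1275 x [-40.2  38.4] med hi/lo [ 36.1   3.2 -38.4   3.8] y [-157.8  159.8] slopes [-0.0039, -0.0059]
S 1275 x [-40.3  39.6] med hi/lo [ 36.8   3.5 -37.3   3.9] y [-157.8  160. ] slopes [0.0125, 0.0117]
S 1275 x [-42.   41.7] med hi/lo [ 37.    4.5 -35.9   4.5] y [-158.   160.4] slopes [0.0284, 0.0271]
```

Request:
jog_arm(
  rows=[
    [[5, 6, 1], [0, 0, 9], 1],
    [[10, 12, 2], [0, 0, 18], 1],
    [[14, 18, 3], [0, 0, 27], 1],
    [[19, 24, 3], [0, 0, 36], 1],
    [[24, 30, 3], [0, 0, 45], 1],
    [[30, 36, 3], [0, 0, 54], 1],
    [[35, 42, 3], [0, 0, 63], 1],
    [[40.2, 48.5, 3], [0, 0, 72.4], 1],
  ],
  newtons=35,
)

```text
clock: 1.1
position: [0.4857, -0.2164, 0.2563]
ee_rot: [2.255, 2.187, -0.0]
force: [0.6, -0.6, 0.5]
width: 0.999
gripper_force: 0.0
```

Request:
jog_arm(
  rows=[
    [[0, 0, 0], [0, 0, 0], 1],
    [[0, 0, 0], [0, 0, 0], 1],
  ],
)

```text
clock: 1.35
position: [0.4843, -0.2182, 0.2559]
ee_rot: [-2.261, -2.181, 0.001]
force: [-0.2, -0.3, 0.3]
width: 0.998
gripper_force: 0.0
```

Request:
jog_arm(
  rows=[
    [[3, 3.5, 0], [0, 0, 0], 1],
    [[6, 7, 0], [0, 0, 0], 1],
    [[8.7, 10.1, 0], [0, 0, 0], 1],
    [[8.7, 10.1, -3], [0, 0, 0], 1],
    [[8.7, 10.1, -6], [0, 0, 0], 1],
    [[8.7, 10.1, -8.5], [0, 0, 0], 1],
    [[8.7, 10.1, -9], [0, 0, 0], 1],
  ],
)

```text
clock: 2.22
position: [0.5701, -0.1189, 0.1647]
ee_rot: [-2.262, -2.177, 0.004]
force: [-0.4, -0.5, 0.3]
width: 0.996
gripper_force: 0.0
```

```bash
cat > see.py <<'E'
import sys,cv2,numpy as np
from cell import arm
n=sys.argv[1];a=arm.get_image("side")["img"][80:280,140:340,::-1];b=arm.get_image("top")["img"][90:240,190:390,::-1]
cv2.imwrite(f"pics/{n}.png",np.clip(np.hstack([cv2.resize(a,(400,400),interpolation=2),cv2.resize(b,(400,300),interpolation=2)[:400] if 0 else cv2.copyMakeBorder(cv2.resize(b,(400,300),interpolation=2),0,100,0,0,0)])*1.5,0,255).astype("uint8"))
E
python3 see.py m1
```

```text
(no output)
```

View pics/m1.png

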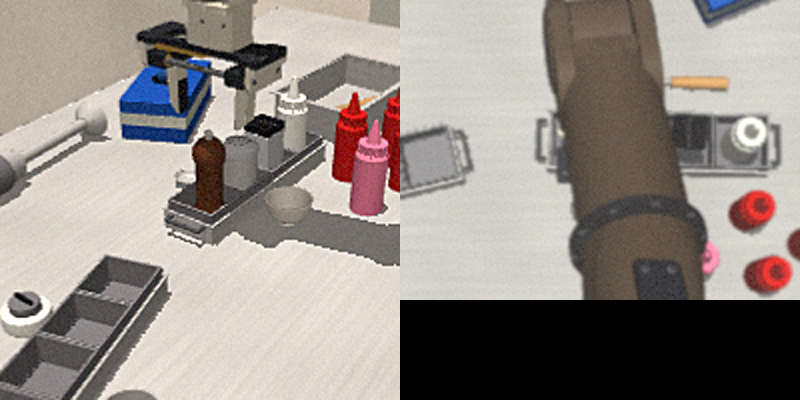

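The side view shows fingertips at (175,105) and (245,125) in the crop, centred over the mill ball at (208,135), and the rest undisturbed. I go down and close on the head.

Request:
jog_arm(
  rows=[
    [[0.1, 0.2, -2], [0, 0, 0], 1],
    [[0.1, 0.2, -4], [0, 0, 0], 1],
    [[0.1, 0.2, -5.5], [0, 0, 0], 1],
    [[0.1, 0.2, -6.4], [0, 0, 0], 1],
    [[0.1, 0.2, -6.4], [0, 0, 0], 0],
    [[0.1, 0.2, -6.4], [0, 0, 0], 0],
    [[0.1, 0.2, -6.4], [0, 0, 0], 0],
    [[0.1, 0.2, -6.4], [0, 0, 0], 0],
  ],
  newtons=35,
)

```text
clock: 3.32
position: [0.573, -0.115, 0.1027]
ee_rot: [2.26, 2.181, 0.001]
force: [0.1, 0.6, 0.6]
width: 0.614
gripper_force: 0.0
```

Request:
jog_arm(
  rows=[
    [[0, 0, 0], [0, 0, 0], 0],
    [[0, 0, 0], [0, 0, 0], 0],
    [[0, 0, 0], [0, 0, 0], 0],
    [[0, 0, 0], [0, 0, 0], 0],
  ],
)

```text
clock: 3.82
position: [0.5731, -0.115, 0.1025]
ee_rot: [2.26, 2.181, 0.001]
force: [0.8, 0.2, 2.0]
width: 0.507
gripper_force: 35.0
```

Request:
jog_arm(
  rows=[
    [[0, 0, 1], [0, 0, 0], 0],
    [[0, 0, 2.5], [0, 0, 0], 0],
    [[0, 0, 5], [0, 0, 0], 0],
    [[0, 0, 8], [0, 0, 0], 0],
    [[0, 0, 8], [0, 0, 0], 0],
  ],
)

```text
clock: 4.45
position: [0.5744, -0.1149, 0.1854]
ee_rot: [2.258, 2.179, 0.005]
force: [-0.4, 0.1, -2.7]
width: 0.504
gripper_force: 35.0
```

```bash
python3 see.py m2
```

```text
(no output)
```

View pics/m2.png

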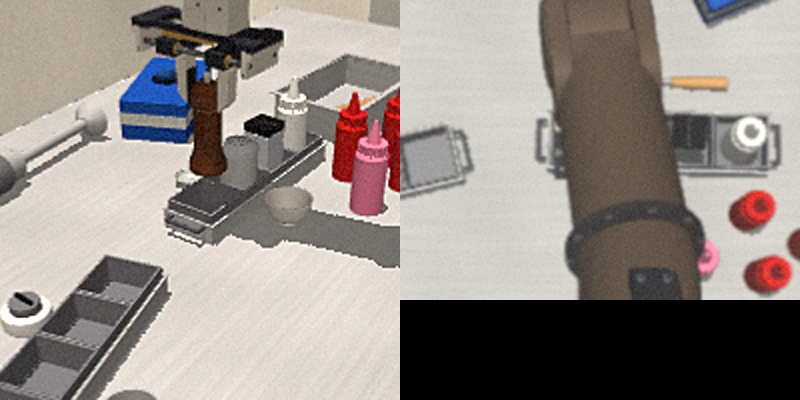

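The mill is lifted and hangs upright (foot at (208,170) in the crop). I carry it to the left-most well.

Request:
jog_arm(
  rows=[
    [[-0.5, 5, 0], [0, 0, 1], 0],
    [[-1, 11, 0], [0, 0, 3], 0],
    [[-2, 17, 0], [0, 0, 5], 0],
    [[-3, 23, 0], [0, 0, 7], 0],
    [[-4, 29, 0], [0, 0, 9], 0],
    [[-5, 35, 0], [0, 0, 11], 0],
    [[-6.5, 41, 0], [0, 0, 13], 0],
    [[-7.7, 45.7, 0], [0, 0, 15], 0],
  ],
)

```text
clock: 5.55
position: [0.494, 0.3443, 0.1812]
ee_rot: [-1.952, -2.46, 0.002]
force: [0.6, 0.1, -2.2]
width: 0.503
gripper_force: 35.0
```

Request:
jog_arm(
  rows=[
    [[0, 0, 0], [0, 0, 0], 0],
    [[0, 0, 0], [0, 0, 0], 0],
  ],
)

```text
clock: 5.8
position: [0.4956, 0.341, 0.1811]
ee_rot: [1.956, 2.458, -0.004]
force: [-0.3, -0.6, -2.3]
width: 0.504
gripper_force: 35.0
```

Request:
jog_arm(
  rows=[
    [[0.1, 0.1, -2], [0, 0, 0], 0],
    [[0.1, 0.1, -4], [0, 0, 0], 0],
    [[0.1, 0.1, -6], [0, 0, 0], 0],
    [[0.1, 0.1, -7], [0, 0, 0], 0],
    [[0.1, 0.1, -7.4], [0, 0, 0], 0],
    [[0.1, 0.1, -7.6], [0, 0, 0], 0],
    [[0.1, 0.1, -7.7], [0, 0, 0], 0],
    [[0.1, 0.1, -7.7], [0, 0, 0], 0],
  ],
)

```text
clock: 6.8
position: [0.497, 0.3432, 0.1057]
ee_rot: [1.956, 2.458, 0.001]
force: [0.8, -0.8, -2.7]
width: 0.505
gripper_force: 35.0
```

Request:
jog_arm(
  rows=[
    [[0, 0, -0.1], [0, 0, 0], 0],
    [[0, 0, -0.2], [0, 0, 0], 0],
    [[0, 0, -0.3], [0, 0, 0], 0],
    [[0, 0, -0.3], [0, 0, 0], 0],
  ],
)

```text
clock: 7.3
position: [0.4968, 0.3432, 0.1026]
ee_rot: [1.956, 2.458, 0.0]
force: [-0.9, -0.3, 1.6]
width: 0.503
gripper_force: 35.0
```

The weight has come off (−2.7 → +1.6 N), so the mill is on the floor. I release and rise.

Request:
jog_arm(
  rows=[
    [[0, 0, 0], [0, 0, 0], 0.6],
    [[0, 0, 0], [0, 0, 0], 0.8],
    [[0, 0, 0], [0, 0, 0], 0.8],
    [[0, 0, 0], [0, 0, 0], 0.8],
    [[0, 0, 2], [0, 0, 0], 0.8],
    [[0, 0, 4], [0, 0, 0], 0.8],
    [[0, 0, 7], [0, 0, 0], 1],
    [[0, 0, 10], [0, 0, 0], 1],
  ],
)

```text
clock: 8.3
position: [0.4967, 0.343, 0.2032]
ee_rot: [-1.956, -2.458, 0.0]
force: [1.0, 0.6, -0.4]
width: 0.966
gripper_force: 0.0
```

Request:
jog_arm(
  rows=[
    [[0.5, -5, 0], [0, 0, -2], 1],
    [[1, -11, 0], [0, 0, -4], 1],
    [[2, -17, 0], [0, 0, -6], 1],
    [[3, -23, 0], [0, 0, -8], 1],
    [[4, -29, 0], [0, 0, -10], 1],
    [[5, -35, 0], [0, 0, -12], 1],
    [[6, -41, 0], [0, 0, -14], 1],
    [[6.7, -47, 0], [0, 0, -15], 1],
  ],
)

```text
clock: 9.3
position: [0.5641, -0.1289, 0.2026]
ee_rot: [2.261, 2.181, 0.001]
force: [0.7, -0.5, 0.3]
width: 0.998
gripper_force: 0.0
```

Request:
jog_arm(
  rows=[
    [[0.5, -4, 0], [0, 0, 0], 1],
    [[0.8, -6.9, 0], [0, 0, 0], 1],
    [[0.8, -6.9, -3], [0, 0, 0], 1],
    [[0.8, -6.9, -6], [0, 0, 0], 1],
    [[0.8, -6.9, -8], [0, 0, 0], 1],
    [[0.8, -6.9, -8], [0, 0, 0], 1],
  ],
)

```text
clock: 10.05
position: [0.5707, -0.1957, 0.1209]
ee_rot: [-2.258, -2.18, 0.002]
force: [-0.0, 0.1, -0.0]
width: 1.003
gripper_force: 0.0
```

```bash
python3 see.py m3
```

```text
(no output)
```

View pics/m3.png

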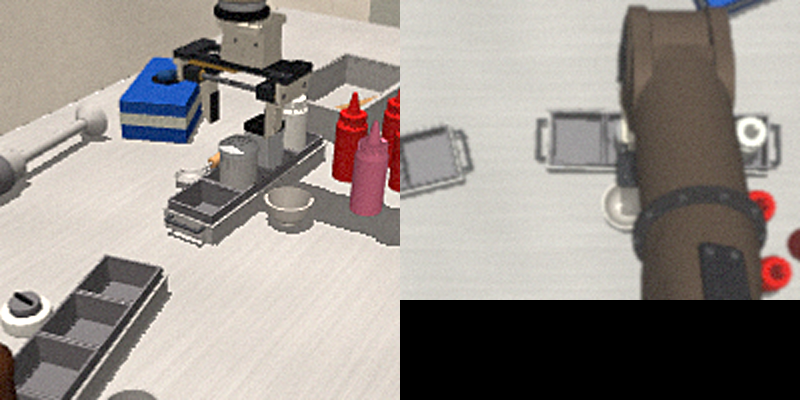

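Gripper is centred over the shaker (235,160 in the crop) and the mill has left the rack. I check the bowl height before going down.

```bash
python3 - <<'E'
import pickle;from h import *
T=pickle.load(open("v0.pkl","rb"))["top"];C=cloud(T)
for n,(a,b,c,e) in dict(bowl=(288,318,182,205),spoon=(295,360,120,140),timer=(165,190,133,157),cup=(140,166,205,230)).items():
    P=C[c:e,a:b].reshape(-1,3);P=P[P[:,2]>.012];print(n,np.percentile(P,[1,50,99],axis=0).round(3).tolist())
E
```

```text
bowl [[0.317, -0.217, 0.012], [0.479, -0.187, 0.028], [0.507, -0.072, 1.301]]
spoon [[0.363, -0.34, 0.012], [0.665, -0.286, 0.017], [0.69, -0.083, 1.199]]
timer [[0.596, 0.163, 0.013], [0.621, 0.19, 0.026], [0.652, 0.22, 0.043]]
cup [[0.301, -0.062, 0.012], [0.406, 0.262, 0.031], [0.437, 0.288, 1.456]]
```

Request:
jog_arm(
  rows=[
    [[0.1, 0, -2], [0, 0, 0], 0.85],
    [[0.1, 0, -4], [0, 0, 0], 0.85],
    [[0.1, 0, -5.5], [0, 0, 0], 0.85],
    [[0.1, 0, -6.5], [0, 0, 0], 0.85],
    [[0.1, 0, -6.5], [0, 0, 0], 0],
    [[0.1, 0, -6.5], [0, 0, 0], 0],
    [[0.1, 0, -6.5], [0, 0, 0], 0],
    [[0.1, 0, -6.5], [0, 0, 0], 0],
  ],
  newtons=35,
)

```text
clock: 11.15
position: [0.5737, -0.196, 0.0581]
ee_rot: [2.259, 2.181, 0.002]
force: [1.8, -0.6, 3.5]
width: 0.637
gripper_force: 35.0
```

Request:
jog_arm(
  rows=[
    [[0, 0, 0], [0, 0, 0], 0],
    [[0, 0, 0], [0, 0, 0], 0],
  ],
)

```text
clock: 11.4
position: [0.5737, -0.196, 0.058]
ee_rot: [2.259, 2.181, 0.002]
force: [1.7, -0.3, 5.4]
width: 0.639
gripper_force: 35.0
```

Request:
jog_arm(
  rows=[
    [[0, 0, 1], [0, 0, 0], 0],
    [[0, 0, 3], [0, 0, 0], 0],
    [[0, 0, 6], [0, 0, 0], 0],
    [[0, 0, 8], [0, 0, 0], 0],
    [[-0.3, 3, 8], [0, 0, 1], 0],
    [[-1, 8, 8], [0, 0, 3], 0],
    [[-2, 14, 8], [0, 0, 5], 0],
    [[-2.5, 20, 8], [0, 0, 7], 0],
  ],
)

```text
clock: 12.4
position: [0.5457, 0.0062, 0.1368]
ee_rot: [-2.12, -2.316, 0.003]
force: [0.8, 1.3, -3.0]
width: 0.635
gripper_force: 35.0
```

Request:
jog_arm(
  rows=[
    [[-0.7, 6, 0], [0, 0, 2], 0],
    [[-1.5, 12, 0], [0, 0, 4], 0],
    [[-2.4, 18, 0], [0, 0, 6], 0],
    [[-3, 23, 0], [0, 0, 7], 0],
    [[-3.4, 26, 0], [0, 0, 8], 0],
    [[-3.4, 26, 0], [0, 0, 8], 0],
    [[-3.4, 26, 0], [0, 0, 8], 0],
  ],
)

```text
clock: 13.28
position: [0.5129, 0.2632, 0.1367]
ee_rot: [-1.956, -2.458, 0.004]
force: [-0.1, -0.1, -3.8]
width: 0.637
gripper_force: 35.0
```

Request:
jog_arm(
  rows=[
    [[0.1, 0, -2], [0, 0, 0], 0],
    [[0.1, 0, -4], [0, 0, 0], 0],
    [[0.1, 0, -6], [0, 0, 0], 0],
    [[0.1, 0, -7], [0, 0, 0], 0],
    [[0.1, 0, -7.4], [0, 0, 0], 0],
    [[0.1, 0, -7.6], [0, 0, 0], 0],
    [[0.1, 0, -7.7], [0, 0, 0], 0],
    [[0.1, 0, -7.7], [0, 0, 0], 0],
  ],
)

```text
clock: 14.28
position: [0.515, 0.2642, 0.0607]
ee_rot: [1.956, 2.458, 0.001]
force: [0.6, 0.1, -3.0]
width: 0.641
gripper_force: 35.0
```

Request:
jog_arm(
  rows=[
    [[0, 0, -0.1], [0, 0, 0], 0],
    [[0, 0, -0.2], [0, 0, 0], 0],
    [[0, 0, -0.3], [0, 0, 0], 0],
    [[0, 0, -0.3], [0, 0, 0], 0],
  ],
)

```text
clock: 14.78
position: [0.515, 0.2643, 0.058]
ee_rot: [1.956, 2.458, 0.001]
force: [-0.7, -0.8, 4.0]
width: 0.639
gripper_force: 35.0
```

Request:
jog_arm(
  rows=[
    [[0, 0, 0], [0, 0, 0], 0.7],
    [[0, 0, 0], [0, 0, 0], 0.82],
    [[0, 0, 0], [0, 0, 0], 0.82],
    [[0, 0, 0], [0, 0, 0], 0.82],
    [[0, 0, 2], [0, 0, 0], 0.82],
    [[0, 0, 5], [0, 0, 0], 0.82],
    [[0, 0, 9], [0, 0, 0], 1],
    [[0, 0, 13], [0, 0, 0], 1],
  ],
)

```text
clock: 15.78
position: [0.5146, 0.264, 0.1884]
ee_rot: [-1.956, -2.458, 0.001]
force: [-0.7, -0.3, 0.1]
width: 0.974
gripper_force: 0.0
```

Request:
jog_arm(
  rows=[
    [[0.5, -5, 0], [0, 0, -2], 1],
    [[1, -11, 0], [0, 0, -4], 1],
    [[1.8, -17, 0], [0, 0, -6], 1],
    [[2.5, -23, 0], [0, 0, -8], 1],
    [[3.2, -29, 0], [0, 0, -10], 1],
    [[3.9, -35, 0], [0, 0, -12], 1],
    [[4.5, -41, 0], [0, 0, -14], 1],
    [[5, -47, 0], [0, 0, -15], 1],
  ],
)

```text
clock: 16.77
position: [0.5648, -0.2079, 0.1875]
ee_rot: [2.261, 2.181, 0.0]
force: [1.2, 1.1, 0.2]
width: 0.999
gripper_force: 0.0
```

Request:
jog_arm(
  rows=[
    [[0.4, -4, 0], [0, 0, 0], 1],
    [[0.7, -6.4, 0], [0, 0, 0], 1],
    [[0.7, -6.4, -2], [0, 0, 0], 0.85],
    [[0.7, -6.4, -5], [0, 0, 0], 0.85],
    [[0.7, -6.4, -6.5], [0, 0, 0], 0.85],
    [[0.7, -6.4, -6.5], [0, 0, 0], 0.85],
  ],
)

```text
clock: 17.52
position: [0.5714, -0.2689, 0.1215]
ee_rot: [-2.258, -2.182, 0.001]
force: [-0.4, 0.7, 0.5]
width: 0.849
gripper_force: 0.0
```

```bash
python3 see.py m4
```

```text
(no output)
```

View pics/m4.png

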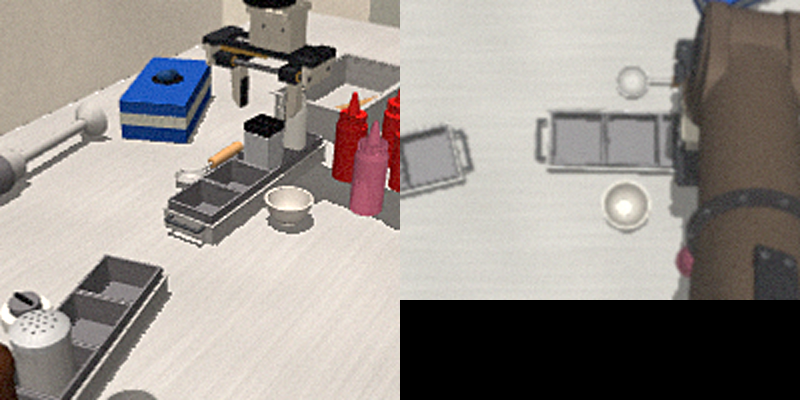

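The shaker sits in its new well (40,350 in the crop) and the gripper is over the tin (263,130). I go down and grasp.

Request:
jog_arm(
  rows=[
    [[0, -0.1, -2], [0, 0, 0], 0.85],
    [[0, -0.1, -4], [0, 0, 0], 0.85],
    [[0, -0.1, -5.5], [0, 0, 0], 0.85],
    [[0, -0.1, -6.4], [0, 0, 0], 0.85],
    [[0, -0.1, -6.4], [0, 0, 0], 0],
    [[0, -0.1, -6.4], [0, 0, 0], 0],
    [[0, -0.1, -6.4], [0, 0, 0], 0],
    [[0, -0.1, -6.4], [0, 0, 0], 0],
  ],
  newtons=30,
)

```text
clock: 18.62
position: [0.5723, -0.2711, 0.0589]
ee_rot: [2.26, 2.181, 0.001]
force: [0.3, 0.3, 1.4]
width: 0.512
gripper_force: 29.5
```

Request:
jog_arm(
  rows=[
    [[0, 0, 0], [0, 0, 0], 0],
    [[0, 0, 0], [0, 0, 0], 0],
    [[0, 0, 0], [0, 0, 0], 0],
  ],
)

```text
clock: 19.0
position: [0.5723, -0.2711, 0.0588]
ee_rot: [2.26, 2.181, 0.001]
force: [0.9, -0.0, 5.7]
width: 0.512
gripper_force: 29.5
```

Request:
jog_arm(
  rows=[
    [[0, 0, 1], [0, 0, 0], 0],
    [[0, 0, 3], [0, 0, 0], 0],
    [[0, 0, 6], [0, 0, 0], 0],
    [[0, 0, 8], [0, 0, 0], 0],
    [[-0.2, 3, 8], [0, 0, 1], 0],
    [[-0.6, 8, 8], [0, 0, 3], 0],
    [[-1.2, 14, 8], [0, 0, 5], 0],
    [[-1.7, 20, 8], [0, 0, 7], 0],
  ],
)

```text
clock: 20.0
position: [0.5532, -0.0682, 0.1378]
ee_rot: [-2.12, -2.317, 0.001]
force: [1.7, 1.1, -1.3]
width: 0.513
gripper_force: 29.5
```

Request:
jog_arm(
  rows=[
    [[-0.6, 6, 0], [0, 0, 2], 0],
    [[-1.2, 12, 0], [0, 0, 4], 0],
    [[-1.8, 18, 0], [0, 0, 6], 0],
    [[-2.2, 23, 0], [0, 0, 7], 0],
    [[-2.3, 25.7, 0], [0, 0, 8], 0],
    [[-2.3, 25.7, 0], [0, 0, 8], 0],
    [[-2.3, 25.7, 0], [0, 0, 8], 0],
  ],
)

```text
clock: 20.88
position: [0.531, 0.1855, 0.1378]
ee_rot: [-1.956, -2.458, 0.003]
force: [0.8, -0.7, -1.7]
width: 0.512
gripper_force: 29.5
```

Request:
jog_arm(
  rows=[
    [[0.1, 0, -2], [0, 0, 0], 0],
    [[0.1, 0, -4], [0, 0, 0], 0],
    [[0.1, 0, -6], [0, 0, 0], 0],
    [[0.1, 0, -7], [0, 0, 0], 0],
    [[0.1, 0, -7.4], [0, 0, 0], 0],
    [[0.1, 0, -7.6], [0, 0, 0], 0],
    [[0.1, 0, -7.75], [0, 0, 0], 0],
    [[0.1, 0, -7.75], [0, 0, 0], 0],
  ],
)

```text
clock: 21.88
position: [0.533, 0.1861, 0.0611]
ee_rot: [1.956, 2.458, 0.001]
force: [-0.4, 0.2, -2.5]
width: 0.514
gripper_force: 29.5
```

Request:
jog_arm(
  rows=[
    [[0, 0, -0.1], [0, 0, 0], 0],
    [[0, 0, -0.2], [0, 0, 0], 0],
    [[0, 0, -0.2], [0, 0, 0], 0],
  ],
)

```text
clock: 22.25
position: [0.5328, 0.1861, 0.0589]
ee_rot: [1.956, 2.458, 0.0]
force: [-0.2, 0.1, -2.0]
width: 0.513
gripper_force: 29.5
```

Request:
jog_arm(
  rows=[
    [[0, 0, -0.1], [0, 0, 0], 0],
    [[0, 0, -0.1], [0, 0, 0], 0],
    [[0, 0, -0.1], [0, 0, 0], 0],
  ],
)

```text
clock: 22.62
position: [0.5331, 0.1862, 0.0587]
ee_rot: [1.956, 2.457, 0.001]
force: [-1.3, -0.8, 7.3]
width: 0.51
gripper_force: 29.6
```

Contact (+7 N). I release, rise, then go for the squeeze bottle.

Request:
jog_arm(
  rows=[
    [[0, 0, 0], [0, 0, 0], 0.6],
    [[0, 0, 0], [0, 0, 0], 0.75],
    [[0, 0, 0], [0, 0, 0], 0.75],
    [[0, 0, 0], [0, 0, 0], 0.75],
    [[0, 0, 2], [0, 0, 0], 0.75],
    [[0, 0, 6], [0, 0, 0], 0.75],
    [[0, 0, 11], [0, 0, 0], 1],
    [[0, 0, 16], [0, 0, 0], 1],
  ],
)

```text
clock: 23.62
position: [0.5325, 0.1859, 0.2193]
ee_rot: [-1.956, -2.458, 0.0]
force: [1.2, 0.3, 0.2]
width: 0.918
gripper_force: 0.0
```

Request:
jog_arm(
  rows=[
    [[0.3, -5, 0], [0, 0, -2], 1],
    [[0.6, -11, 0], [0, 0, -4], 1],
    [[0.9, -17, 0], [0, 0, -6], 1],
    [[1.2, -23, 0], [0, 0, -8], 1],
    [[1.5, -29, 0], [0, 0, -10], 1],
    [[1.9, -35, 0], [0, 0, -12], 1],
    [[2.3, -41, 0], [0, 0, -14], 1],
    [[2.6, -46, 0], [0, 0, -15], 1],
  ],
)

```text
clock: 24.62
position: [0.5584, -0.2767, 0.2178]
ee_rot: [2.263, 2.179, -0.001]
force: [1.4, 0.2, 0.7]
width: 1.0
gripper_force: 0.0
```

```bash
python3 - <<'E'
import cv2;from h import *
from cell import arm
np.set_printoptions(precision=4,suppress=True)
T=arm.get_image("top");S=arm.get_image("side")
C=cloud(T);Z=C[...,2];v,u=np.mgrid[:384,:512]
m=(u>348)&(u<380)&(v>140)&(v<175)
for a,b in((.055,.09),(.09,.125),(.128,.17)):
    k=m&(Z>a)&(Z<b);P=C[k];print(a,k.sum(),P.mean(0),P.min(0),P.max(0))
cv2.imwrite("pics/m5.png",np.hstack([cv2.resize(g["img"],(400,300),interpolation=3)[...,::-1] for g in(S,T)]))
print(arm.observe()["position"])
E
```

```text
<stdin>:8: RuntimeWarning: Mean of empty slice.
  ret = um.true_divide(
Traceback (most recent call last):
ValueError: zero-size array to reduction operation minimum which has no identity
```

```bash
python3 - <<'E'
import cv2,pickle;from h import *
from cell import arm
np.set_printoptions(precision=4,suppress=True)
T=pickle.load(open("v0.pkl","rb"))["top"]
C=cloud(T);Z=C[...,2];v,u=np.mgrid[:384,:512]
m=(u>348)&(u<380)&(v>140)&(v<175)
for a,b in((.055,.09),(.09,.122),(.128,.17)):
    k=m&(Z>a)&(Z<b);P=C[k];print(a,k.sum(),P.mean(0),P.min(0),P.max(0))
print("cam",ray(T,[[0,0]])[0])
S=arm.get_image("side");cv2.imwrite("pics/m5.png",S["img"][...,::-1])
E
```

```text
0.055 51 [ 0.5545 -0.3377  0.072 ] [ 0.5424 -0.3622  0.0562] [ 0.5856 -0.3266  0.0898]
0.09 199 [ 0.5621 -0.3475  0.1112] [ 0.5426 -0.3746  0.0904] [ 0.5889 -0.3273  0.122 ]
0.128 32 [ 0.566  -0.3501  0.1411] [ 0.5601 -0.3583  0.1288] [ 0.5749 -0.3427  0.1552]
cam [ 0.3014 -0.0624  1.4558]
```

View pics/m5.png

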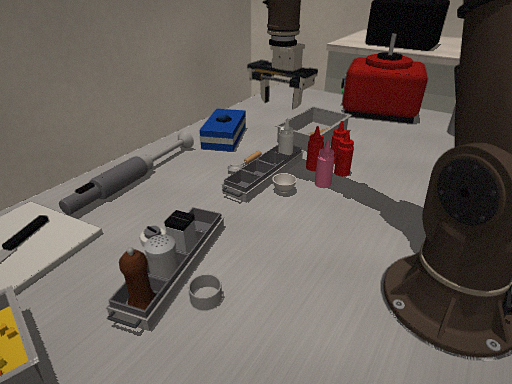

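Mill (133,280), shaker (158,255) and tin (180,230) stand upright in the first three wells in order. Only the white bottle (287,138) remains.

Request:
jog_arm(
  rows=[
    [[0.4, -3, 0], [0, 0, 0], 1],
    [[0.8, -6, 0], [0, 0, 0], 1],
    [[0.9, -7.2, 0], [0, 0, 0], 1],
    [[0.9, -7.2, -2], [0, 0, 0], 1],
    [[0.9, -7.2, -4.5], [0, 0, 0], 1],
    [[0.9, -7.2, -5], [0, 0, 0], 1],
    [[0.9, -7.2, -5], [0, 0, 0], 1],
  ],
)

```text
clock: 25.65
position: [0.5682, -0.3449, 0.1682]
ee_rot: [-2.259, -2.183, -0.001]
force: [0.0, -0.4, 1.0]
width: 0.999
gripper_force: 0.0
```

Request:
jog_arm(
  rows=[
    [[-0.1, -0.5, -2], [0, 0, 0], 1],
    [[-0.1, -0.5, -4], [0, 0, 0], 1],
    [[-0.1, -0.5, -6], [0, 0, 0], 1],
    [[-0.1, -0.5, -7], [0, 0, 0], 1],
    [[-0.1, -0.5, -7.5], [0, 0, 0], 1],
    [[-0.1, -0.5, -7.5], [0, 0, 0], 0],
    [[-0.1, -0.5, -7.5], [0, 0, 0], 0],
    [[-0.1, -0.5, -7.5], [0, 0, 0], 0],
  ],
  newtons=30,
)

```text
clock: 26.65
position: [0.5672, -0.3511, 0.0935]
ee_rot: [2.26, 2.181, 0.001]
force: [0.1, -0.1, 0.2]
width: 0.727
gripper_force: 0.0
```

Request:
jog_arm(
  rows=[
    [[0, 0, 0], [0, 0, 0], 0],
    [[0, 0, 0], [0, 0, 0], 0],
    [[0, 0, 0], [0, 0, 0], 0],
    [[0, 0, 0], [0, 0, 0], 0],
  ],
)

```text
clock: 27.15
position: [0.5671, -0.351, 0.0931]
ee_rot: [2.26, 2.181, 0.0]
force: [0.4, 0.6, 1.4]
width: 0.525
gripper_force: 30.0
```

Request:
jog_arm(
  rows=[
    [[0, 0, 0.5], [0, 0, 0], 0],
    [[0, 0, 1.5], [0, 0, 0], 0],
    [[0, 0, 3], [0, 0, 0], 0],
    [[0, 0, 5], [0, 0, 0], 0],
    [[0, 0, 7], [0, 0, 0], 0],
    [[0, 0, 8], [0, 0, 0], 0],
    [[0, 0, 8], [0, 0, 0], 0],
  ],
)

```text
clock: 28.02
position: [0.5672, -0.3511, 0.1739]
ee_rot: [2.259, 2.181, 0.001]
force: [-0.0, -0.3, -2.7]
width: 0.526
gripper_force: 30.0
```

```bash
python3 see.py m6
```

```text
(no output)
```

View pics/m6.png

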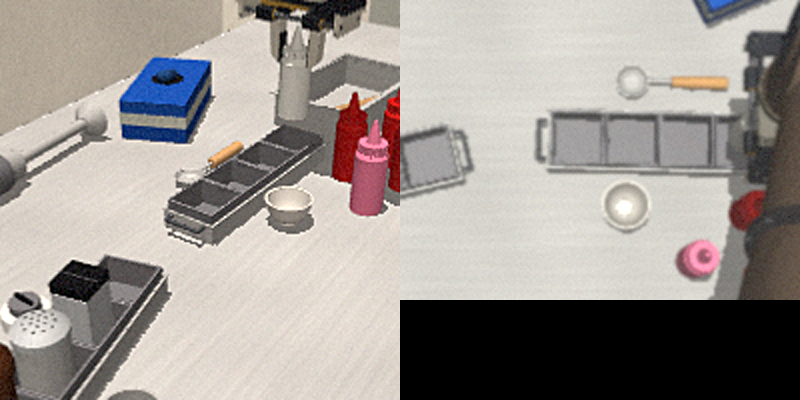

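The bottle hangs upright at (293,85) in the crop, clear of the rack. I carry it to the right-most well (130,280).

Request:
jog_arm(
  rows=[
    [[0, 3, 0], [0, 0, 1], 0],
    [[-0.2, 8, 0], [0, 0, 3], 0],
    [[-0.5, 13, 0], [0, 0, 5], 0],
    [[-0.8, 19, 0], [0, 0, 7], 0],
    [[-1, 25, 0], [0, 0, 9], 0],
    [[-1.2, 31, 0], [0, 0, 11], 0],
    [[-1.4, 37, 0], [0, 0, 13], 0],
    [[-1.6, 42, 0], [0, 0, 15], 0],
  ],
)

```text
clock: 29.12
position: [0.55, 0.0715, 0.1723]
ee_rot: [-1.953, -2.46, 0.001]
force: [1.1, -0.2, -2.7]
width: 0.528
gripper_force: 30.0
```

Request:
jog_arm(
  rows=[
    [[-0.1, 3, 0], [0, 0, 0], 0],
    [[-0.1, 3.9, 0], [0, 0, 0], 0],
    [[-0.1, 3.9, 0], [0, 0, 0], 0],
    [[-0.1, 3.9, 0], [0, 0, 0], 0],
  ],
)

```text
clock: 29.62
position: [0.5499, 0.106, 0.1725]
ee_rot: [1.959, 2.456, -0.002]
force: [0.1, -0.0, -2.4]
width: 0.529
gripper_force: 30.0
```

Request:
jog_arm(
  rows=[
    [[0.1, 0.2, -2], [0, 0, 0], 0],
    [[0.1, 0.2, -4], [0, 0, 0], 0],
    [[0.1, 0.2, -6], [0, 0, 0], 0],
    [[0.1, 0.2, -7], [0, 0, 0], 0],
    [[0.1, 0.2, -7.4], [0, 0, 0], 0],
    [[0.1, 0.2, -7.6], [0, 0, 0], 0],
    [[0.1, 0.2, -7.7], [0, 0, 0], 0],
    [[0.1, 0.2, -7.7], [0, 0, 0], 0],
  ],
)

```text
clock: 30.62
position: [0.551, 0.1101, 0.0962]
ee_rot: [1.956, 2.458, 0.001]
force: [0.2, -0.4, -3.4]
width: 0.528
gripper_force: 30.0
```

Request:
jog_arm(
  rows=[
    [[0, 0, -0.1], [0, 0, 0], 0],
    [[0, 0, -0.2], [0, 0, 0], 0],
    [[0, 0, -0.2], [0, 0, 0], 0],
  ],
)

```text
clock: 31.0
position: [0.5508, 0.11, 0.0938]
ee_rot: [-1.956, -2.458, 0.0]
force: [-1.2, -0.8, -2.1]
width: 0.527
gripper_force: 30.0
```

Request:
jog_arm(
  rows=[
    [[0, 0, -0.1], [0, 0, 0], 0],
    [[0, 0, -0.1], [0, 0, 0], 0],
    [[0, 0, -0.1], [0, 0, 0], 0],
  ],
)

```text
clock: 31.38
position: [0.551, 0.1101, 0.093]
ee_rot: [1.956, 2.458, 0.0]
force: [-0.4, -1.0, 0.0]
width: 0.525
gripper_force: 30.0
```

Request:
jog_arm(
  rows=[
    [[0, 0, -0.05], [0, 0, 0], 0],
    [[0, 0, -0.05], [0, 0, 0], 0],
  ],
)

```text
clock: 31.62
position: [0.5511, 0.1102, 0.0929]
ee_rot: [1.956, 2.458, 0.001]
force: [-0.4, -0.6, 5.3]
width: 0.528
gripper_force: 30.0
```

Firm contact (+5 N). I release, rise and back off sideways for a clear look.

Request:
jog_arm(
  rows=[
    [[0, 0, 0], [0, 0, 0], 0.6],
    [[0, 0, 0], [0, 0, 0], 0.8],
    [[0, 0, 0], [0, 0, 0], 0.8],
    [[0, 0, 0], [0, 0, 0], 0.8],
    [[0, 0, 2], [0, 0, 0], 0.8],
    [[0, 0, 5], [0, 0, 0], 0.8],
    [[0, 0, 9], [0, 0, 0], 0.8],
    [[0, 0, 14], [0, 0, 0], 0.8],
  ],
)

```text
clock: 32.62
position: [0.5502, 0.1098, 0.2329]
ee_rot: [-1.956, -2.457, 0.002]
force: [0.6, 0.1, -0.0]
width: 0.8
gripper_force: 0.0
```

Request:
jog_arm(
  rows=[
    [[-1, -6, 0], [0, 0, 0], 0.8],
    [[-2, -12, 0], [0, 0, 0], 0.8],
    [[-4, -18, 0], [0, 0, 0], 0.8],
    [[-6, -24, 0], [0, 0, 0], 0.8],
    [[-6, -24, 0], [0, 0, 0], 0.8],
  ],
)

```text
clock: 33.25
position: [0.4887, -0.1357, 0.2321]
ee_rot: [1.967, 2.449, -0.004]
force: [1.1, -0.3, 0.2]
width: 0.798
gripper_force: 0.0
```

```bash
python3 - <<'E'
import cv2;from h import *
from cell import arm
T=arm.get_image("top");S=arm.get_image("side")
f=lambda g,s:np.clip(cv2.resize(g["img"][s][...,::-1],(400,400),interpolation=2)*1.5,0,255).astype("uint8")
cv2.imwrite("pics/m7.png",np.hstack([f(S,np.s_[190:340,95:245]),f(T,np.s_[115:235,100:220])]))
C=cloud(T);Z=C[...,2];a=np.radians(13);q=C[...,:2]-[.5235,.2248];X=q@[np.cos(a),np.sin(a)];Y=q@[-np.sin(a),np.cos(a)]
for y in(.12,.04,-.04,-.12):
    k=(abs(Y-y)<.037)&(abs(X)<.04)&(Z>.06)&(Z<.2);print(y,"offset mm",(1000*np.array([np.ptp(X[k])/2+X[k].min(),np.ptp(Y[k])/2+Y[k].min()-y])).round(1),"top",np.percentile(Z[k],99).round(3))
E
```

```text
0.12 offset mm [-2.5 -3.5] top 0.149
0.04 offset mm [-0.3 -1.6] top 0.107
-0.04 offset mm [-1.5  1.8] top 0.111
-0.12 offset mm [-1.2  1.3] top 0.152
```

View pics/m7.png

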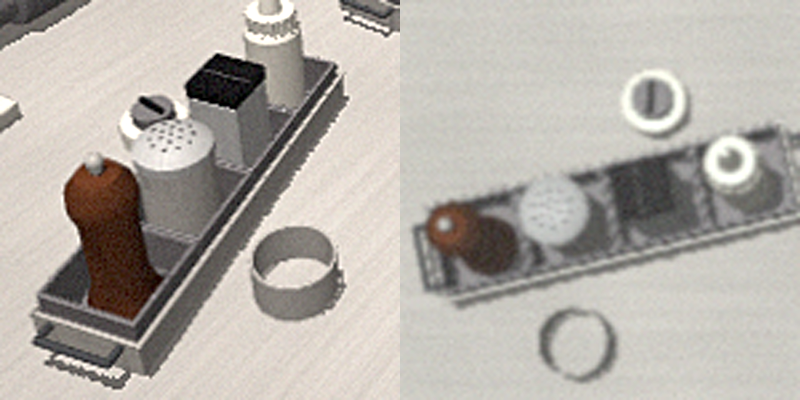

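The four stand in order. The mill at far left seems to lean in the side view, with the ball at crop (95,160) and the foot near (125,290). I check that against the projected vertical, with no new picture.

```bash
python3 - <<'E'
from h import *
from cell import arm
T=arm.get_image("top");S=arm.get_image("side")
b=((95/400*150)+95,160/400*150+190);a=(443/400*120+100,222/400*120+115)
print("ball",tri(T,a,S,b))
P=np.float64([[.497,.3425,z] for z in(.02,.06,.1,.149)])
for g,s,o in((S,150/400,(95,190)),(T,120/400,(100,115))):
    K,D,R,t=cam(g);p=cv2.projectPoints(P,cv2.Rodrigues(R)[0],t,K,D)[0][:,0];print(((p-o)/s).round(0).tolist())
C=cloud(S);v,u=np.mgrid[:384,:512];Z=C[...,2]
im=cv2.cvtColor(S["img"],cv2.COLOR_RGB2HSV)
k=(u>115)&(u<160)&(v>240)&(v<312)&(im[...,1]>110)&(C[...,0]>.4)&(C[...,0]<.6)
for z in np.arange(.04,.15,.015):
    q=k&(abs(Z-z)<.0075);print(z.round(3),q.sum(),C[q][:,:2].mean(0).round(4))
E
```

```text
ball (array([ 0.60384933,  0.12241565, -0.05167791]), np.float64(0.2535312988160525))
[[123.0, 292.0], [113.0, 253.0], [103.0, 211.0], [89.0, 156.0]]
[[82.0, 242.0], [69.0, 236.0], [56.0, 229.0], [38.0, 221.0]]
0.04 149 [0.4846 0.3497]
0.055 127 [0.4836 0.3499]
0.07 137 [0.4845 0.3501]
0.085 129 [0.4844 0.3496]
0.1 111 [0.4829 0.3496]
0.115 175 [0.4825 0.3513]
0.13 335 [0.4888 0.3465]
0.145 0 [nan nan]<stdin>:13: RuntimeWarning: Mean of empty slice.
  ret = um.true_divide(
```

The mill's axis follows the projected vertical and its waist points stay within about 1.5 mm from 40 to 100 mm height, so it stands upright. I hand in.

```bash
python3 -c "
from cell import arm
print(arm.sign_off())"
```

```text
the job is handed in; nothing more can be done
None
```

The mill, shaker, tin and squeeze bottle now stand upright on the floors of the second rack's wells, in their original left-to-right order, and the job was handed in at about 33 s of the 104 s allowed.

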